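# Turn a sensor housing in V-rests and fit its connector plate

## Robot

A 6-joint arm with a two-finger parallel gripper is mounted at the origin on a cart in front of the work surface, level with it; the furniture and walls round the work are solid. World frame = base frame: x ahead of the robot, y to its left, z up, the work surface at z = 0. Lengths are in m, angles in rad, forces in N, time in s.
With the tool pointing down it reaches from about 0.3 to 0.85 m from the base axis. Payload 4.2 kg.
Tool frame: the origin (TCP) lies on the centre line of the jaws, within the pads' length; the fingertips stand ctrl.tips_ahead ahead of it and the grasp point (between the pads) lies 8 mm behind it (ctrl.tips_ahead is the distance from the TCP to the fingertips, in m); z points along the fingers, y is the direction in which the jaws open and shut (so a half turn about z gives the same grasp; the last joint's range is limited). The gripper opens to 91 mm and grips with 3 to 60 N. Pads are 32 mm wide; open, the fingers measure 118 mm over their backs; the gripper's body (76 mm by 178 mm) begins 60 mm behind the grasp point.
Start: joints at [-1.135, 0.32, 1.565, -0, 1.257, -0.02], TCP at [0.253, -0.516, 0.225] pointing down, gripper open.
Joint ranges: [-3.11, 3.11], [-0.84, 2.01], [0.21, 2.61], [-1.34, 4.49], [0.05, 2.63], [-2.56, 2.56]. Speed limits (rad/s): [2.57, 2.57, 3.14, 3.14, 3.14, 3.14].

## Interface

Orientations are given as a rotation vector (axis times angle).
In Python, from bench import ctrl, command_gripper, planner, telemetry, snapshot, job gives the robot as it stands. The module is installed in compiled form; this text tells all that it offers. Calls block until the motion is done:
- ctrl.movep(position, orientation): joint-space move of the TCP to a pose.
- ctrl.movel(position, max_speed=0.15, orientation=None): straight line of the TCP; orientation=None keeps the orientation; max_speed is the mean speed in m/s.
- ctrl.goto_joints(angles): joint-space move.
- command_gripper(opening, force=None): opening from 0.0 (shut) to 1.0 (fully open); force is the grip in N (None keeps the last); returns when the fingers have stopped.
- ctrl.dwell(seconds).
- planner.solve_ik(position, orientation): joint angles nearest the present ones, or None.
- telemetry.sense(): the state.
- snapshot(name): name is "scene" or "top"; returns a dict with "img" (400x640x3 uint8, red, green, blue), "fx", "fy", "cx", "cy" (pixels), "rvec" (rotation vector, rad) and "tvec" (3), from world to camera coordinates, as OpenCV has them. Camera axes: x right, y down, z forward; pixel columns grow to the right and rows downward; lengths in m; the calibration is good to about 2 mm. A picture is of the moment at which its call begins. There is no depth.
A pose or a line that the arm cannot do raises ctrl.PlanningError and nothing moves.
- job.close_job(): hands the job in, once; it reports no verdict.
The state is a dict: "clock": time; "joint_pos": joint angles; "qd": joint speeds; "tau": joint torques, N m; "ee_pos": TCP position; "tool_rot": TCP orientation; "ft_force": force on the tool from outside, world axes, zero at the start; "wrist_torque": the same for the moment, N m; "gripper_width": opening from 0.0 (shut) to 1.0 (fully open).
Only numpy, scipy, OpenCV 4.12 (cv2) and the standard library are available. Lean on these libraries where they do the work, as an engineer would, in place of code of your own. Each camera call takes 0.05 s, during which the arm holds its last target.

## Task

Roll the round aluminium housing in its V-rests, without lifting it out, until the milled flat with the pocket faces straight up, and let go of it. Then fit the connector plate in the pocket, connector on top, so that its flange lies flat on the housing's flat.

Things in the scene. Friction and masses are not known exactly. Their poses are not given: they have to be found in the camera images.
- rest_axis (a point): pair of steel V-blocks on a base plate 118 x 92 x 12 mm, fixed to the bench. The point is midway between the blocks, 75 mm above the bench, where the axis of a round part resting in both Vs lies; x along the groove, z up. Blocks 72 mm wide, 60 mm high, from 40 to 56 mm off the point on either side along x. The Vs' friction (about 0.6) holds the housing at any angle where it is left
- housing: loose round aluminium sensor housing, 200 mm long, diameter 56 mm, about 0.55 kg, lying in the Vs. Origin on its axis at mid-length, x along the axis, z straight out of the milled flat, which starts 40 to 72 degrees from straight up, turned to the robot's right. From 58 to 94 mm off the origin either end is plain round, overhangs its V-block, and can be gripped across the diameter
- flat (a point): centre of the housing's milled flat, 20 mm from its axis; x along the housing, z out of the flat. The flat is 80 mm long, 39 mm wide. In its middle is a pocket 64 x 28 mm, 9 mm deep, with a green circuit board on the floor. The seated connector plate's origin lies at this point
- connector_plate: loose plate, about 60 g, lying on the bench, connector up. Aluminium flange 76 x 36 x 4 mm; below it a black block 60 x 24 mm, 6 mm deep (2 mm play all round in the pocket); above it a black connector 46 long, 22 wide, 20 mm high, to grip across its width. Origin: centre of the flange's underside; x along the length, z up through the connector. Fits either way round

How it is judged:
By the outcome, as a careful person would: the job done as asked, in the order asked, and still so for the second after the job is handed in, with the robot touching nothing.
It also fails if it takes over 54 s, if anything falls off the work surface, if the arm or the gripper's body presses on something with over 40 N, if the wrist force passes 120 N, or if a joint passes its speed limit or range.

## Working session

There is one attempt and no reset: what is moved stays moved. The work goes in short steps, each a Python script; the robot and the scene stay as the last script left them, time stands still between calls to the robot, and variables do not carry over. Pictures are saved under pics/ and viewed, and the job is handed in when it is done.

```bash
mkdir -p pics
cat > h.py <<'E'
import numpy as np, cv2
from scipy.spatial.transform import Rotation as R
from bench import ctrl, command_gripper, planner, telemetry, snapshot, job
def P(s):
    M,_=cv2.Rodrigues(np.array(s["rvec"],float)); return M,np.array(s["tvec"],float).ravel()
def ray(s,u,v):
    M,t=P(s); d=M.T@np.array([(u-s["cx"])/s["fx"],(v-s["cy"])/s["fy"],1.]); return -M.T@t,d
def onz(s,u,v,z):
    o,d=ray(s,u,v); return o+d*(z-o[2])/d[2]
def proj(s,p):
    M,t=P(s); c=M@np.array(p,float)+t; return np.array([s["fx"]*c[0]/c[2]+s["cx"],s["fy"]*c[1]/c[2]+s["cy"]])
def tri(s1,p1,s2,p2):
    o1,d1=ray(s1,*p1);o2,d2=ray(s2,*p2)
    k=np.linalg.lstsq(np.c_[d1,-d2],o2-o1,rcond=None)[0]
    a=o1+k[0]*d1;b=o2+k[1]*d2; return (a+b)/2,np.linalg.norm(a-b)
def save(s,n): cv2.imwrite("pics/"+n+".png",s["img"][:,:,::-1])
def crop(s,n,x0,y0,x1,y1,k): cv2.imwrite("pics/"+n+".png",cv2.resize(np.ascontiguousarray(s["img"][y0:y1,x0:x1,::-1]),None,fx=k,fy=k,interpolation=cv2.INTER_CUBIC))
def down(yaw): # jaw (y tool) direction: yaw=angle of tool x
    return (R.from_euler('z',yaw)*R.from_rotvec([np.pi,0,0])).as_rotvec()
E
python3 - <<'E'
from h import *
import pickle
a=snapshot("scene");b=snapshot("top");save(a,"s0");save(b,"t0");pickle.dump((a,b),open("p0.pkl","wb"))
for s in(a,b): print(s["fx"],s["cx"],s["cy"],ray(s,s["cx"],s["cy"]))
st=telemetry.sense();print(st["clock"],st["tool_rot"],ctrl.tips_ahead,st["gripper_width"])
E
```

```text
433.4171200737852 312.2096750798192 194.81315430535884 (array([-0.09823691,  0.62459673,  0.64872907]), array([ 0.66699757, -0.33839478, -0.66377949]))
490.14333106279 326.5542470048469 205.2924377037429 (array([0.42034437, 0.32146732, 0.93750219]), array([ 0.04741894,  0.03214187, -0.99835782]))
0.1 [-3.05883175e+00 -7.09486111e-01  5.39096873e-04] 0.011 1.0036453721516416
```

View pics/s0.png

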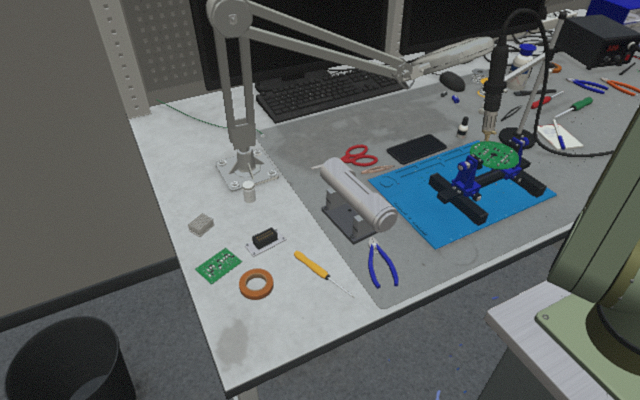

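View pics/t0.png

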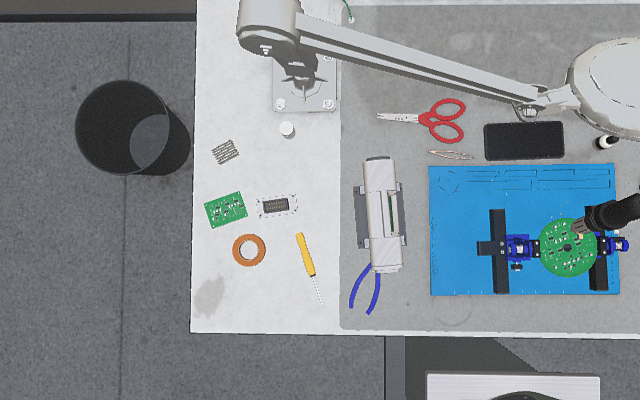

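The scene view shows the housing in its rests at about (358,195) and the plate at (265,241). In the top view the housing is at (382,215) with its green pocket facing right, and the plate is at (277,205). Next I'll zoom in.

Run:
```python
from h import *
import pickle
a,b=pickle.load(open("p0.pkl","rb"))
crop(b,"t0h",340,145,420,285,4.2);crop(b,"t0p",245,185,310,225,12);crop(a,"s0h",310,145,410,250,5.5);crop(a,"s0p",235,220,295,260,12)
for p in [(277,205)]: print(onz(b,*p,.006))
for p in [(379,158),(386,271)]: print(onz(b,*p,.1))
for p in [(300,85)]: print(onz(b,*p,.0))
for p in [(540,110),(430,80)]: print([onz(b,*p,z) for z in(.2,.3,.4)])
```

```text
[0.4645474  0.44614603 0.006     ]
[0.54182014 0.25915526 0.1       ]
[0.34932179 0.24679865 0.1       ]
[0.69840712 0.40507811 0.        ]
[array([0.60052288, 0.02595692, 0.2       ]), array([0.57609197, 0.06602601, 0.3       ]), array([0.55166106, 0.1060951 , 0.4       ])]
[array([0.64645006, 0.18986106, 0.2       ]), array([0.61579175, 0.20770593, 0.3       ]), array([0.58513345, 0.22555079, 0.4       ])]
```

View pics/t0h.png

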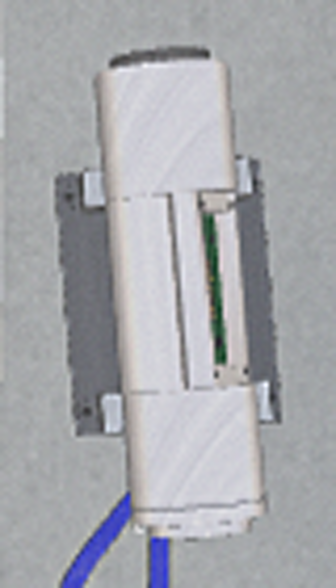

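View pics/t0p.png

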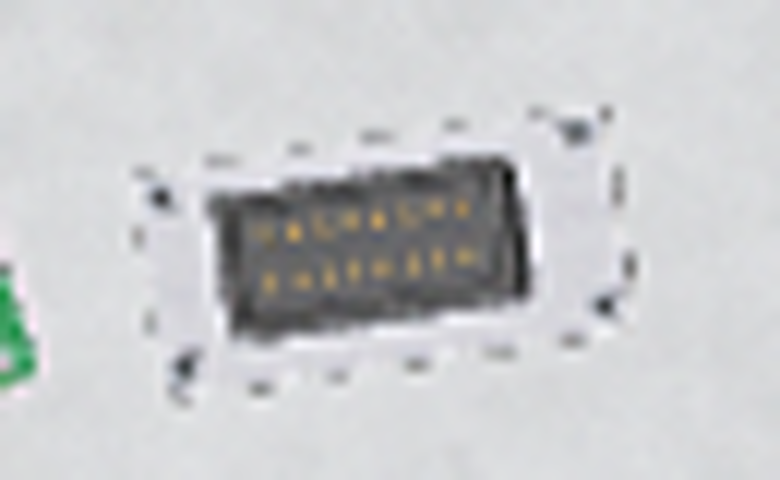

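View pics/s0h.png

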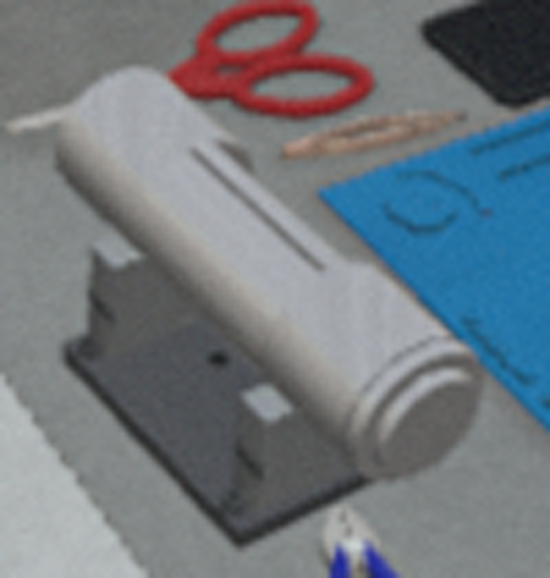

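View pics/s0p.png

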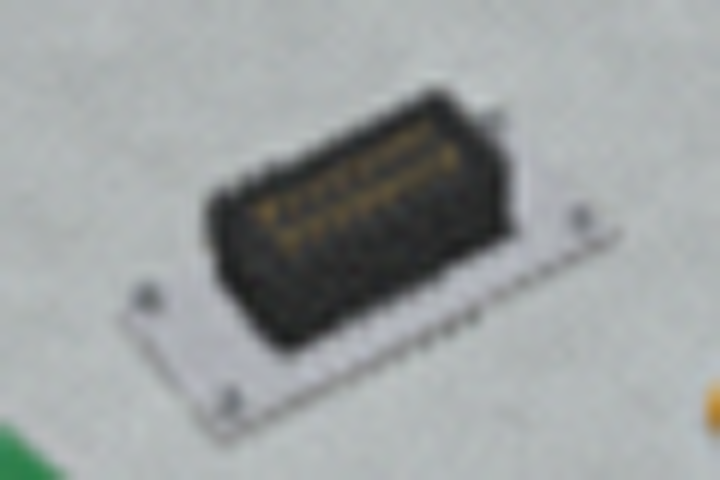

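Run:
```python
from h import *
import pickle
a,b=pickle.load(open("p0.pkl","rb"))
crop(b,"t0h2",355,180,415,245,9);crop(a,"s0h2",318,155,400,235,8)
g=cv2.cvtColor(b["img"],cv2.COLOR_RGB2GRAY)
for r in (165,172,178,200,215,230,246,252,258): print(r,g[r,355:412].tolist())
```

```text
165 [169, 167, 164, 167, 172, 175, 174, 133, 133, 165, 185, 200, 204, 207, 213, 202, 206, 204, 206, 212, 213, 212, 206, 206, 206, 208, 202, 206, 208, 207, 204, 211, 209, 208, 210, 209, 207, 202, 177, 136, 167, 165, 169, 166, 166, 170, 172, 170, 171, 165, 164, 168, 168, 166, 165, 165, 162]
172 [174, 176, 172, 167, 167, 170, 167, 175, 122, 151, 174, 195, 201, 205, 205, 210, 213, 209, 204, 203, 208, 202, 205, 211, 205, 206, 208, 210, 208, 207, 209, 207, 207, 211, 210, 206, 208, 202, 188, 163, 144, 169, 166, 162, 167, 168, 165, 163, 169, 166, 168, 168, 166, 164, 167, 163, 169]
178 [170, 175, 168, 168, 163, 164, 172, 169, 142, 136, 165, 180, 202, 214, 209, 206, 204, 206, 197, 211, 207, 208, 210, 209, 208, 209, 207, 207, 212, 212, 203, 199, 207, 201, 204, 205, 204, 207, 198, 177, 141, 169, 169, 166, 168, 167, 165, 165, 171, 170, 168, 167, 169, 165, 165, 162, 165]
200 [105, 109, 110, 109, 114, 112, 111, 108, 106, 108, 98, 152, 173, 192, 209, 209, 207, 210, 211, 215, 211, 212, 210, 210, 216, 168, 122, 216, 216, 211, 210, 205, 200, 97, 71, 63, 124, 202, 204, 206, 208, 170, 98, 109, 108, 103, 
[... 795 characters left out ...]
 211, 208, 206, 206, 197, 207, 214, 211, 208, 207, 208, 203, 179, 150, 169, 166, 167, 166, 166, 168, 167, 165, 169, 167]
252 [169, 169, 169, 169, 171, 166, 166, 167, 168, 169, 164, 164, 166, 173, 175, 123, 160, 178, 193, 207, 206, 209, 202, 207, 206, 204, 208, 209, 216, 209, 209, 206, 203, 203, 212, 213, 206, 207, 209, 209, 206, 206, 206, 208, 207, 192, 167, 140, 165, 165, 165, 169, 164, 163, 162, 163, 164]
258 [172, 167, 169, 170, 169, 172, 166, 158, 158, 169, 174, 170, 173, 169, 175, 128, 147, 172, 187, 201, 203, 207, 207, 210, 213, 209, 206, 208, 207, 200, 211, 213, 207, 205, 207, 204, 206, 210, 210, 208, 205, 203, 206, 210, 210, 206, 183, 141, 165, 173, 165, 170, 162, 167, 165, 172, 169]
```

View pics/t0h2.png

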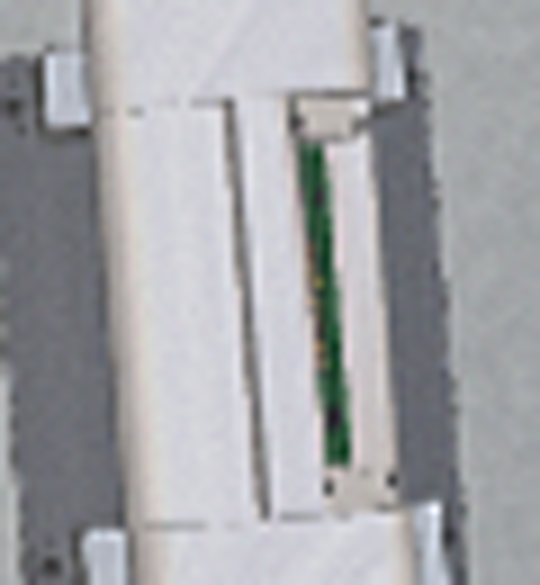

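View pics/s0h2.png

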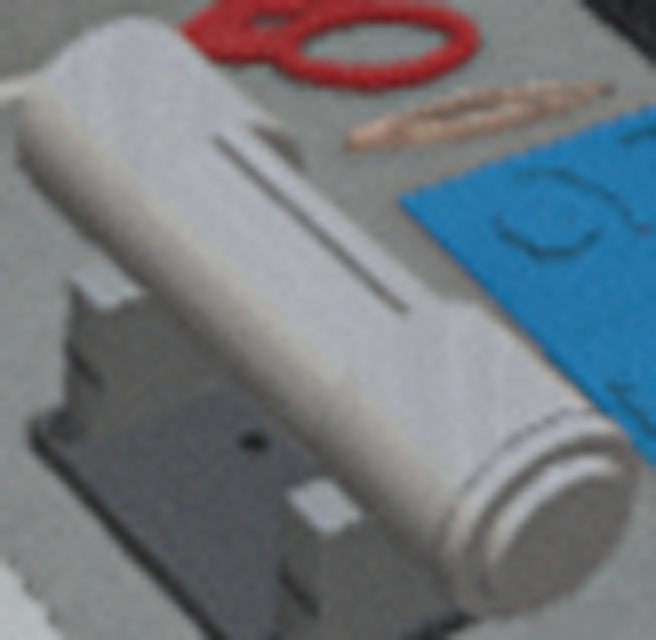

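Run:
```python
from h import *
import pickle
a,b=pickle.load(open("p0.pkl","rb"))
g=cv2.cvtColor(b["img"],cv2.COLOR_RGB2GRAY).astype(float)
L=[];Rr=[]
for r in list(range(164,184))+list(range(248,264)):
    c=363+ (r-165)*7.3/93; d=394+(r-165)*8/93
    row=g[r]
    i=np.arange(int(c)-3,int(c)+4); j=np.arange(int(d)-3,int(d)+5)
    li=i[np.argmin(row[i])]; ri=j[np.argmin(row[j])]
    L.append((li,r));Rr.append((ri,r))
def fit(p):
    p=np.array(p,float); 
    for _ in range(3):
        k=np.polyfit(p[:,1],p[:,0],1); e=abs(np.polyval(k,p[:,1])-p[:,0]); p=p[e<1.2]
    return k
kl,kr=fit(L),fit(Rr);print(kl,kr,[np.polyval(k,[165,258]) for k in(kl,kr)])
kl[1]-=.3; kr[1]+=.3
o=ray(b,0,0)[0]
def pl(k):
    n=np.cross(ray(b,np.polyval(k,160),160)[1],ray(b,np.polyval(k,260),260)[1]); return n/np.linalg.norm(n)
n1,n2=pl(kl),pl(kr)
nb=n1+n2; nb/=np.linalg.norm(nb)
# axis line from camera through planes: direction = n1 x n2 ; lies in bisector plane
half=np.arccos(abs(n1@n2))/2; ax=np.cross(n1,n2);ax/=np.linalg.norm(ax); ax*=np.sign(ax[0])
print("axis dir 3D",ax,"dist",.028/np.sin(half))
# horizontal axis at z=.075 in bisector plane
d=np.cross(nb,[0,0,1]);d/=np.linalg.norm(d);d*=np.sign(d[0])
y0=(nb@o-nb[2]*.075-nb[0]*.44)/nb[1]; p0=np.array([.44,y0,.075]);yaw=np.arctan2(d[1],d[0])
print("p0",p0,"yaw deg",np.degrees(yaw))
lat=np.array([d[1],-d[0],0]) # robot's right
def loc(p): q=p-p0; return q@d,q@lat,q[2]
def cyl(u,v,s=b,r=.028):
    o,e=ray(s,u,v); A=np.array([lat,[0,0,1]]); oo=A@(o-p0);ee=A@e
    aa=ee@ee;bb=2*oo@ee;cc=oo@oo-r*r;t=(-bb-np.sqrt(bb*bb-4*aa*cc))/2/aa
    x=loc(o+t*e); return x[0],np.degrees(np.arctan2(x[1],x[2]))
for u,v in [(380.8,200),(382,215),(383.4,230)]: 
    x,t=cyl(u,v);print("flat edge",x,t,"phi",t+np.degrees(np.arccos(20/28)))
for u,v in [(380.6,191),(384.6,237.3)]: print("flat ends",cyl(u,v))
# scene dark line, crop s0h2 k=8 off 318,155
for u,v in [(318+215/8,155+138/8),(318+310/8,155+222/8),(318+405/8,155+310/8)]: x,t=cyl(u,v,a);print("scene flat edge",x,t,t+44.4)
# base plate corners
for u,v in [(340+57/4.2,145+175/4.2),(340+78/4.2,145+435/4.2),(340+258/4.2,145+158/4.2),(340+280/4.2,145+422/4.2)]: print("base",loc(onz(b,u,v,.012)))
# plate
for u,v in [(140,172),(606,108),(634,282),(175,398)]: print("plate",onz(b,245+u/12-.5,185+v/12-.5,.010))
for u,v in [(210,195),(508,155),(530,298),(232,338)]: print("top",onz(b,245+u/12-.5,185+v/12-.5,.030))
for u,v in [(120,318),(225,443),(620,235)]: print("plate scene",onz(a,235+u/12-.5,220+v/12-.5,.008))
for u,v in [(435,85),(215,200)]: print("top scene",onz(a,235+u/12-.5,220+v/12-.5,.030))
```

```text
[8.21224608e-02 3.48962423e+02] [8.71224922e-02 3.79613475e+02] [array([362.51262922, 370.15001807]), array([393.98868607, 402.09107785])]
axis dir 3D [ 0.99610966  0.08432517 -0.02558923] dist 0.8626892659368324
p0 [0.44       0.25061061 0.075     ] yaw deg 4.961735759784146
flat edge 0.029947827026570815 -5.999415722261297 phi 38.41589287493168
flat edge 0.004362880227309979 -6.2357200822874335 phi 38.17958851490554
flat edge -0.021170802874225503 -5.783989751837439 phi 38.63131884535554
flat ends (np.float64(0.04525925244304953), np.float64(-4.063792151274675))
flat ends (np.float64(-0.033634927371318825), np.float64(-3.7843137568088117))
scene flat edge 0.04196364950492533 -4.887747655388177 39.512252344611824
scene flat edge 0.002663740582785299 -3.2901014492105047 41.109898550789495
scene flat edge -0.035573657233180546 -3.4900877879214542 40.909912212078545
base (np.float64(0.06397831723393321), np.float64(-0.044436559367416445), np.float64(-0.06299999999999999))
base (np.float64(-0.05309321185319288), np.float64(-0.04456711551060645), np.float64(-0.06299999999999999))
base (np.float64(0.06427243636552843), np.float64(0.04604796935221416), np.float64(-0.06299999999999999))
base (np.float64(-0.054293898328627146), np.float64(0.04563716339576689), np.float64(-0.06299999999999999))
plate [0.4758686  0.48560205 0.01      ]
plate [0.48646594 0.411534   0.01      ]
plate [0.45890034 0.40679131 0.01      ]
plate [0.44002981 0.47949941 0.01      ]
top [0.47115872 0.47108612 0.03      ]
top [0.47765098 0.4247472  0.03      ]
top [0.45548397 0.42106948 0.03      ]
top [0.44897136 0.46734415 0.03      ]
plate scene [0.47054633 0.48520516 0.008     ]
plate scene [0.43784004 0.47947358 0.008     ]
plate scene [0.45029396 0.40458486 0.008     ]
top scene [0.47590219 0.42563337 0.03      ]
top scene [0.46805421 0.46744561 0.03      ]
```

Run:
```python
from h import *
import pickle
a,b=pickle.load(open("p0.pkl","rb"))
for n,p,q in [("lampjoint",(407,72),(530,105)),("iron",(489,142),(577,230)),("irontop",(500,45),(640,205)),("lamp elbow",(232,15),(265,40)),("pcb",(495,155),(567,248))]:
    print(n,tri(a,p,b,q))
def T(yawd,tilt): 
    d=np.array([np.cos(yawd),np.sin(yawd),0]); return R.from_rotvec(d*tilt)*R.from_rotvec(down(yawd))
yaw=np.radians(4.96);d=np.array([np.cos(yaw),np.sin(yaw),0])
c=np.array([.44,.2506,.075])+d*.005
for sgn in(-1,1):
  p=c+sgn*d*.078
  for flip in(0,np.pi):
    for t in(20,-20):
        o=(R.from_rotvec(d*np.radians(t))*R.from_rotvec(down(yaw+flip))).as_rotvec()
        print(sgn,flip>0,t,p,planner.solve_ik(p,o))
for f in(0,np.pi):
  print("pick",planner.solve_ik([.4635,.4455,.024],down(np.radians(98)+f)), "place",planner.solve_ik(list(c[:2])+[.113],down(yaw+f)))
```

```text
lampjoint (array([0.60002434, 0.04431487, 0.22105455]), np.float64(0.010167945223383549))
iron (array([ 0.42115958, -0.06698242,  0.11269815]), np.float64(0.00019292829122922507))
irontop (array([ 0.45185614, -0.04817622,  0.31894692]), np.float64(0.0023086193526621846))
lamp elbow (array([0.63355199, 0.40846627, 0.39013979]), np.float64(0.005163638637770815))
pcb (array([ 0.39015146, -0.05626811,  0.10167488]), np.float64(0.0026651723054633013))
-1 False 20 [0.36727336 0.2442884  0.075     ] [0.31205995 0.25241664 2.18155909 0.54272352 0.70162765 1.37853487]
-1 False -20 [0.36727336 0.2442884  0.075     ] [ 0.75870113  0.38501568  1.95689406 -0.3146494   1.0446761   2.43543815]
-1 True 20 [0.36727336 0.2442884  0.075     ] [ 0.31205995  0.25241664  2.18155909  0.54272352  0.70162765 -1.76305778]
-1 True -20 [0.36727336 0.2442884  0.075     ] [ 0.75870113  0.38501568  1.95689406 -0.3146494   1.0446761  -0.7061545 ]
1 False 20 [0.52268919 0.2577762  0.075     ] [0.24888777 0.44623707 1.84509175 0.4668564  0.84793892 1.42150253]
1 False -20 [0.52268919 0.2577762  0.075     ] [ 0.6045021   0.54874915  1.64923269 -0.33261236  1.14354285  2.25807981]
1 True 20 [0.52268919 0.2577762  0.075     ] [ 0.24888777  0.44623707  1.84509175  0.4668564   0.84793892 -1.72009013]
1 True -20 [0.52268919 0.2577762  0.075     ] [ 0.6045021   0.54874915  1.64923269 -0.33261236  1.14354285 -0.88351285]
pick [ 7.47709733e-01  5.98297602e-01  1.64873818e+00 -4.44089210e-16
  8.94556868e-01  6.08083393e-01] place [0.49112446 0.32163582 1.8731357  0.         0.94682113 1.97535245]
pick [ 0.74770973  0.5982976   1.64873818  0.          0.89455687 -2.53350926] place [ 4.91124457e-01  3.21635819e-01  1.87313570e+00 -4.44089210e-16
  9.46821134e-01 -1.16624020e+00]
```

```bash
cat >> h.py <<'E'
yaw=np.radians(4.96);d=np.array([np.cos(yaw),np.sin(yaw),0])
C=np.array([.44,.2506,.075])+d*.005
def rollrot(t): return R.from_rotvec(d*np.radians(t))*R.from_rotvec(down(yaw+np.pi))
def S():
    s=telemetry.sense(); print("t%.2f"%s["clock"],"p",np.round(s["ee_pos"],4),"F",np.round(s["ft_force"],1),"M",np.round(s["wrist_torque"],2),"w%.3f"%s["gripper_width"]); return s
E
python3 - <<'E'
from h import *
q0=np.array(telemetry.sense()["joint_pos"]);print(q0)
az=np.arctan2(-.516,.253)
for r,z in[(.3,.35),(.3,.3),(.33,.35)]:
    p=[r*np.cos(az),r*np.sin(az),z]; print(r,z,planner.solve_ik(p,telemetry.sense()["tool_rot"]))
p=C-d*.078; 
for t in(20,): print(planner.solve_ik(p-rollrot(t).apply([0,0,.12]),rollrot(t).as_rotvec()))
E
```

```text
[-1.13498093e+00  3.20189696e-01  1.56556124e+00 -1.53032089e-05
  1.25743628e+00 -2.00129758e-02]
0.3 0.35 [-1.15322612e+00 -1.95400091e-01  1.81659785e+00 -4.36991215e-05
  1.52198893e+00 -3.82607254e-02]
0.3 0.3 [-1.15322612e+00 -1.79794964e-01  1.92677454e+00 -4.43208492e-05
  1.39620711e+00 -3.82551587e-02]
0.33 0.35 [-1.14974869e+00 -1.42878454e-01  1.77668557e+00 -3.81756734e-05
  1.50937972e+00 -3.47830929e-02]
[ 0.20983018  0.08053167  2.0341207   0.40934347  1.02134629 -1.66251484]
```

Run:
```python
from h import *
ctrl.goto_joints([-1.153,-.195,1.817,0,1.522,-1.6]);S()
ctrl.goto_joints([.21,-.195,1.817,0,1.522,-1.66]);S()
p=C-d*.078;o=rollrot(20)
ctrl.movep(p-o.apply([0,0,.12]),o.as_rotvec());S()
ctrl.movel(p-o.apply([0,0,.055]),.12)
S();a=snapshot("scene");b=snapshot("top");save(a,"s1");crop(b,"t1",300,120,460,320,3)
```

```text
t1.51 p [ 0.1322 -0.2696  0.3496] F [-0.3  0.2  0.4] M [ 0.03 -0.14 -0.  ] w1.003
t2.98 p [0.291  0.0733 0.3496] F [-0.6 -0.1 -0.2] M [ 0.11 -0.08  0.04] w1.006
t3.88 p [0.3714 0.203  0.1885] F [-0.3 -0.   0.2] M [-0.1  -0.17  0.05] w1.002
t4.57 p [0.3695 0.2257 0.1276] F [ 0.4 -0.8 -0.6] M [-0.1  -0.17 -0.01] w0.996
```

View pics/s1.png

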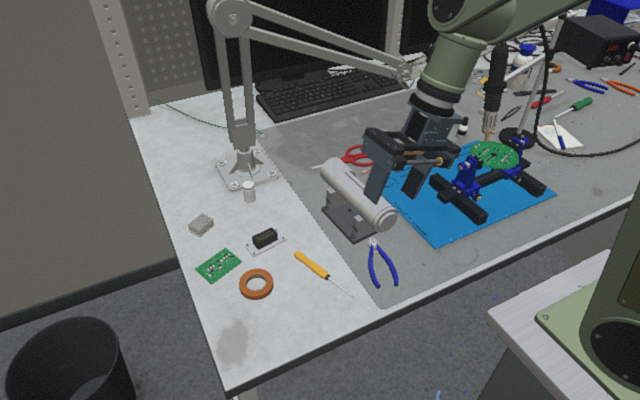

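View pics/t1.png

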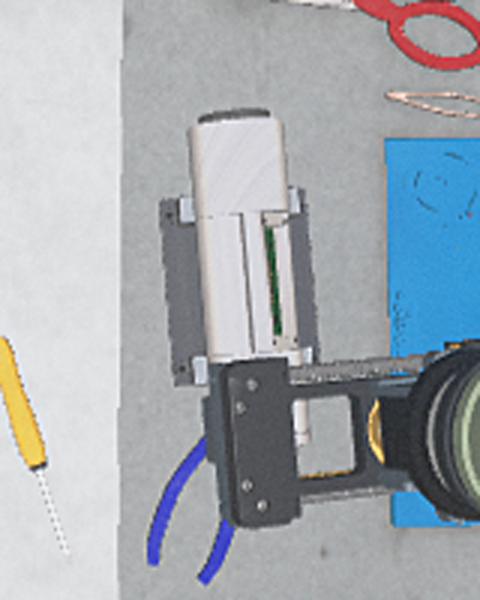

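The gripper is straddling the near end, with clearance on both sides, at about (395,180) in the scene view. I'll go down and grip gently.

Run:
```python
from h import *
p=C-d*.078;o=rollrot(20)
ctrl.movel(p,.12);S()
command_gripper(0.5,force=10);S();ctrl.dwell(.2);s=S()
print("tool frame F",o.inv().apply(s["ft_force"]))
```

```text
t5.28 p [0.3677 0.2444 0.0754] F [-0.2  0.4  0.3] M [-0.16 -0.13 -0.01] w0.999
t5.91 p [0.3674 0.2433 0.0749] F [-0.2 -6.4  2.3] M [-1.03 -0.19  0.04] w0.616
t6.11 p [0.3673 0.2433 0.0749] F [ 0.2 -6.6  1.4] M [-0.97 -0.13 -0.  ] w0.610
tool frame F [ 0.40473062 -5.68359446 -3.5960402 ]
```

Run:
```python
from h import *
p=C-d*.078
for dy in(-.001,-.002):
    ctrl.movel(p+[0,dy,0],.05);ctrl.dwell(.1);print(dy);S()
```

```text
-0.001
t6.46 p [0.3673 0.2432 0.075 ] F [ 0.4 -1.6 -1.3] M [-0.3  -0.26  0.11] w0.609
-0.002
t6.81 p [0.3673 0.2427 0.0751] F [ 0.9  4.8 -1. ] M [ 0.56 -0.25  0.35] w0.611
```

Run:
```python
from h import *
p=C-d*.078+[0,-.00125,0]
ctrl.movel(p,.05)
command_gripper(0.5,force=30);S()
for t in(15,10,5,0,-5,-10,-15,-20):
    ctrl.movep(p,rollrot(t).as_rotvec());s=S()
    if np.linalg.norm(s["ft_force"])>25: print("STOP",t);break
ctrl.dwell(.2);s=S();print(np.degrees((R.from_rotvec(s["tool_rot"])*rollrot(0).inv()).as_rotvec()))
b=snapshot("top");a=snapshot("scene");crop(b,"t2",355,145,415,245,6);crop(a,"s2",310,100,460,250,4)
import pickle;pickle.dump((a,b),open("p2.pkl","wb"))
```

```text
t7.28 p [0.3673 0.243  0.0749] F [ 0.6  1.8 -1.5] M [ 0.08 -0.37  0.18] w0.610
t7.58 p [0.3674 0.2431 0.075 ] F [ 1.5  0.3 -2.9] M [-0.1  -0.43 -0.12] w0.608
t7.87 p [0.3676 0.2431 0.0749] F [ 1.9  1.4 -3.3] M [ 0.08 -0.55 -0.01] w0.611
t8.15 p [0.3677 0.243  0.0749] F [ 3.3  1.7 -1.1] M [ 0.26 -0.62  0.11] w0.606
t8.42 p [0.3676 0.243  0.0748] F [ 2.8  1.3 -0.5] M [ 0.39 -0.71  0.13] w0.609
t8.67 p [0.3675 0.2429 0.0748] F [3.4 1.6 1.2] M [ 0.32 -0.61  0.14] w0.605
t8.92 p [0.3673 0.2429 0.0748] F [2.3 2.3 2.2] M [ 0.42 -0.53  0.24] w0.610
t9.17 p [0.3672 0.2429 0.0748] F [0.6 1.5 1.5] M [ 0.44 -0.44  0.28] w0.609
t9.42 p [0.3671 0.2429 0.0748] F [1.1 2.1 1.5] M [ 0.5  -0.4   0.25] w0.610
t9.62 p [0.3671 0.2429 0.0749] F [ 1.   2.8 -1. ] M [ 0.9  -0.25  0.35] w0.604
[-19.7909261   -1.69810024  -0.03839378]
```

View pics/t2.png

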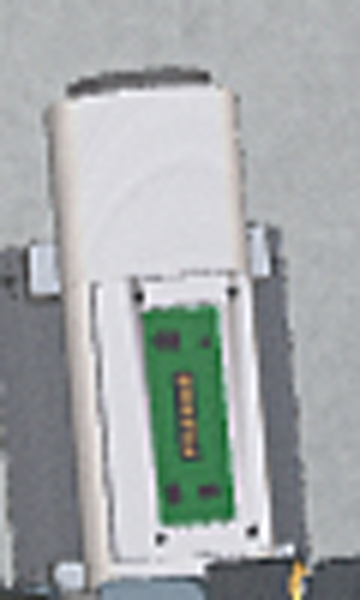

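View pics/s2.png

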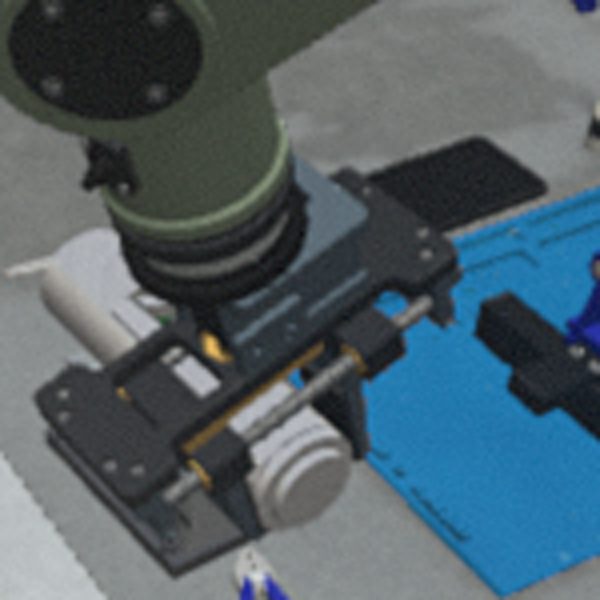

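```bash
cat > meas.py <<'E'
from h import *
def fitl(p):
    p=np.array(p,float)
    for _ in range(4):
        k=np.polyfit(p[:,1],p[:,0],1); e=abs(np.polyval(k,p[:,1])-p[:,0]); p=p[e<max(.5,1.5*e.std())]
    return k,len(p),e.std()
def axis(b,rows,c0,d0):
    """outer silhouette, c0/d0 approx at row165, slope .085; half-level crossing of bg vs. dark from outside"""
    g=cv2.cvtColor(b["img"],cv2.COLOR_RGB2GRAY).astype(float); L=[];Q=[]
    for r in rows:
        c=c0+(r-165)*.083; dd=d0+(r-165)*.086
        i=np.arange(int(c)-4,int(c)+5); j=np.arange(int(dd)-4,int(dd)+5)
        L.append((i[np.argmin(g[r,i])],r)); Q.append((j[np.argmin(g[r,j])],r))
    return fitl(L),fitl(Q)
def plane(s,k,r0=160,r1=260):
    n=np.cross(ray(s,np.polyval(k,r0),r0)[1],ray(s,np.polyval(k,r1),r1)[1]); return n/np.linalg.norm(n)
E
python3 - <<'E'
from meas import *
import pickle
a,b=pickle.load(open("p2.pkl","rb"));a0,b0=pickle.load(open("p0.pkl","rb"))
g=cv2.cvtColor(b["img"],cv2.COLOR_RGB2GRAY).astype(int)
for r in (165,175,196,205,212,220,230): print(r,g[r,360:404].tolist())
kl,kr=axis(b,range(162,184),362.5,394);print(kl,kr)
k0l,k0r=axis(b0,range(162,184),362.5,394);print(k0l,k0r)
E
```

```text
165 [182, 188, 136, 142, 171, 198, 215, 216, 218, 216, 217, 214, 217, 217, 218, 215, 220, 217, 218, 220, 220, 219, 218, 217, 216, 217, 216, 215, 216, 216, 216, 220, 211, 189, 147, 177, 180, 177, 180, 177, 178, 181, 174, 181]
175 [184, 179, 189, 134, 151, 180, 194, 211, 217, 218, 218, 218, 217, 216, 219, 220, 224, 217, 214, 214, 212, 217, 215, 218, 217, 215, 215, 215, 214, 215, 216, 214, 217, 206, 183, 156, 180, 177, 175, 173, 178, 180, 172, 171]
196 [117, 112, 119, 114, 118, 117, 169, 190, 211, 228, 135, 229, 220, 220, 220, 223, 205, 158, 166, 199, 121, 118, 152, 118, 118, 114, 154, 155, 120, 115, 106, 185, 195, 161, 190, 213, 241, 109, 108, 106, 114, 108, 127, 187]
205 [122, 115, 119, 116, 114, 113, 132, 176, 194, 212, 228, 135, 232, 220, 219, 219, 217, 222, 179, 112, 97, 101, 105, 102, 103, 105, 102, 106, 103, 102, 92, 85, 224, 187, 177, 207, 230, 215, 104, 107, 110, 111, 112, 137]
212 [119, 117, 113, 112, 118, 111, 100, 155, 175, 200, 226, 144, 196, 222, 216, 215, 217, 219, 224, 184, 92, 99, 101, 105, 59, 97, 116, 74, 103, 100, 103, 91, 118, 213, 191, 197, 226, 231, 143, 107, 107, 105, 113, 109]
220 [118, 116, 119, 116, 112, 111, 113, 111, 166, 184, 209, 229, 131, 224, 218, 217, 217, 217, 219, 233, 165, 92, 99, 101, 90, 85, 166, 95, 89, 100, 102, 97, 90, 156, 208, 195, 221, 226, 243, 118, 107, 110, 108, 113]
230 [116, 116, 112, 117, 112, 110, 108, 108, 126, 172, 184, 208, 227, 120, 228, 216, 216, 215, 217, 218, 231, 152, 90, 98, 94, 99, 95, 94, 93, 94, 93, 94, 86, 77, 188, 223, 214, 223, 225, 236, 112, 106, 105, 107]
(array([7.71787297e-02, 3.49896603e+02]), 17, np.float64(0.13438250980038394)) (array([9.37500000e-02, 3.78652778e+02]), 18, np.float64(0.13249155575234992))
(array([7.71787297e-02, 3.49896603e+02]), 17, np.float64(0.13438250980038394)) (array([8.81816191e-02, 3.79472443e+02]), 20, np.float64(0.14280589591225235))
```

```bash
cat >> meas.py <<'E'
# axis in the top camera's own frame from the initial silhouettes
class Ax: pass
def mkaxis(kl,kr,s,off=.35):
    kl=kl.copy();kr=kr.copy();kl[1]-=off;kr[1]+=off
    n1,n2=plane(s,kl),plane(s,kr);n=n1+n2;n/=np.linalg.norm(n);o=ray(s,0,0)[0]
    A=Ax();A.d=np.cross(n,[0,0,1]);A.d/=np.linalg.norm(A.d);A.d*=np.sign(A.d[0])
    A.p=np.array([.44,(n@o-n[2]*.075-n[0]*.44)/n[1],.075]);A.lat=np.array([A.d[1],-A.d[0],0]);return A
def cyl(A,s,u,v,r=.028):
    o,e=ray(s,u,v);M=np.array([A.lat,[0,0,1]]);oo=M@(o-A.p);ee=M@e
    aa=ee@ee;bb=2*oo@ee;cc=oo@oo-r*r;D=bb*bb-4*aa*cc
    if D<0: return np.nan,np.nan
    t=(-bb-np.sqrt(D))/2/aa;q=o+t*e-A.p;return q@A.d,np.degrees(np.arctan2(q@A.lat,q[2]))
E
python3 - <<'E'
from meas import *
import pickle
a,b=pickle.load(open("p2.pkl","rb"));a0,b0=pickle.load(open("p0.pkl","rb"))
(kl,_,_),(kr,_,_)=axis(b0,list(range(162,184))+list(range(248,262)),362.5,394)
A=mkaxis(kl,kr,b0);print(kl,kr,A.p,np.degrees(np.arctan2(A.d[1],A.d[0])))
g=cv2.cvtColor(b["img"],cv2.COLOR_RGB2GRAY).astype(float);g0=cv2.cvtColor(b0["img"],cv2.COLOR_RGB2GRAY).astype(float)
def dark(g,rows,f):
    P=[]
    for r in rows:
        c=f(r);i=np.arange(int(round(c))-2,int(round(c))+3);w=np.clip(210-g[r,i],0,None);w[w<20]=0
        if w.sum()>0:P.append(((w*i).sum()/w.sum(),r))
    return fitl(P)
def right(g,rows,f):
    P=[]
    for r in rows:
        c=int(round(f(r)))
        for x in range(c+4,c-5,-1):
            if g[r,x]>165: 
                P.append((x+(g[r,x]-165)/(g[r,x]-g[r,x+1]),r));break
    return fitl(P)
e0=dark(g0,range(195,236),lambda r:380.8+(r-200)*.0867);print("before",e0)
for r in(197,215,233): print(cyl(A,b0,np.polyval(e0[0],r),r))
e1=dark(g,range(195,233),lambda r:370.6+(r-200)*.085);print("after L",e1)
for r in(197,215,230): x,t=cyl(A,b,np.polyval(e1[0],r),r);print(x,t,t+44.4)
e2=right(g,range(200,232),lambda r:397+(r-200)*.09);print("after R",e2)
for r in(200,215,230): x,t=cyl(A,b,np.polyval(e2[0],r),r);print(x,t,t-44.4)
# green
h=cv2.cvtColor(b["img"],cv2.COLOR_RGB2HSV);m=cv2.inRange(h,(45,80,40),(85,255,255));m[:180]=0;m[240:]=0;m[:,:370]=0;m[:,:][:,400:]=0
P=[]
for r in range(198,228):
    i=np.nonzero(m[r])[0]
    if len(i):P.append(((i[0]+i[-1])/2,r))
k=fitl(P);print("green",k)
for r in(200,225):
    q=onz(b,np.polyval(k[0],r),r,.086)-A.p;print("lat",q@A.lat)
E
```

```text
[8.16238052e-02 3.49097521e+02] [8.65276483e-02 3.79716079e+02] [0.44       0.25061118 0.075     ] 4.930712381724457
before (array([8.59156626e-02, 3.63586065e+02]), 41, np.float64(0.04409120758013286))
(np.float64(0.03507974116965354), np.float64(-6.157068796156225))
(np.float64(0.004353217030324495), np.float64(-6.039970389144099))
(np.float64(-0.02625970810288778), np.float64(-5.923310261618579))
after L (array([8.70433393e-02, 3.52912026e+02]), 38, np.float64(0.11768877992272525))
0.03700585404756615 -46.06802428346188 -1.6680242834618824
0.005940581885522799 -45.72083364207515 -1.3208336420751507
-0.019852789552722426 -45.434004610919 -1.0340046109189984
after R (array([8.90238209e-02, 3.79069863e+02]), 32, np.float64(0.05805440594897725))
0.02867107722897136 69.96828370076281 25.568283700762812
0.002545047254164217 70.74624473357571 26.34624473357571
-0.023522843078808028 71.57249863829762 27.17249863829762
green (array([8.66518354e-02, 3.67436485e+02]), 30, np.float64(0.08046944883170232))
lat 0.005295005757104832
lat 0.0053902174246731474
```

The top view after the first roll gives two different angles. The long dark line puts the flat at -1 deg. The four screw dots, at (378,194), (394,194), (382,235) and (397,233), and the green board put it about 22 deg short of upright. So the line isn't the flat's edge, just a mark on the round surface. I'll measure from the dots and the pocket instead.

Run:
```python
from meas import *
import pickle
from scipy.optimize import brentq
a,b=pickle.load(open("p2.pkl","rb"));a0,b0=pickle.load(open("p0.pkl","rb"))
(kl,_,_),(kr,_,_)=axis(b0,list(range(162,184))+list(range(248,262)),362.5,394)
A=mkaxis(kl,kr,b0)
def onflat(s,u,v,ph,h=.02):
    n=np.cos(ph)*np.array([0,0,1])+np.sin(ph)*A.lat; t=np.cos(ph)*A.lat-np.sin(ph)*np.array([0,0,1])
    o,e=ray(s,u,v);k=(h-(o-A.p)@n)/(e@n);q=o+k*e-A.p;return q@A.d,q@t
D0=[(355+297/9-.5,180+120/9-.5),(355+360/9-.5,180+125/9-.5),(355+328/9-.5,180+487/9-.5),(355+390/9-.5,180+482/9-.5)]
D1=[(355+138/6-.5,145+297/6-.5),(355+233/6-.5,145+292/6-.5),(355+160/6-.5,145+540/6-.5),(355+252/6-.5,145+530/6-.5)]
for s,D in((b0,D0),(b,D1)):
    f=lambda ph:np.mean([onflat(s,*x,ph)[1] for x in D])
    ph=brentq(f,-.2,1.4);print(np.degrees(ph),[np.round(onflat(s,*x,ph),4) for x in D])
p=C-d*.078+[0,-.00125,0]
for t in(-30,-40,-45):print(t,planner.solve_ik(p,rollrot(t).as_rotvec()),planner.solve_ik(p-rollrot(t).apply([0,0,.08]),rollrot(t).as_rotvec()))
```

```text
59.16944310458082 [array([ 0.0416, -0.0141]), array([0.0412, 0.0143]), array([-0.0284, -0.0142]), array([-0.0287,  0.014 ])]
19.608513528073914 [array([ 0.0408, -0.0149]), array([0.0407, 0.0149]), array([-0.0285, -0.0144]), array([-0.0279,  0.0145])]
-30 [ 0.83185854  0.45915603  1.90413168 -0.40824993  1.18247762 -0.59131284] [ 0.88388283  0.41111505  1.76297944 -0.36428366  1.3727434  -0.62706547]
-40 [ 0.89167259  0.54282668  1.85266086 -0.47781489  1.32018541 -0.50703905] [ 0.95025393  0.51377444  1.70161305 -0.43190079  1.5010649  -0.54749712]
-45 [ 0.91638727  0.58683465  1.82853434 -0.5068594   1.38751902 -0.47335585] [ 0.97713     0.56697888  1.67271526 -0.46091125  1.56356449 -0.51604921]
```

Run:
```python
from h import *
p=C-d*.078+[0,-.00125,0]
for t in(-25,-30,-35,-39.8):
    ctrl.movep(p,rollrot(t).as_rotvec());s=S()
    if np.linalg.norm(s["ft_force"])>25: print("STOP",t);break
ctrl.dwell(.2);s=S();print(np.degrees((R.from_rotvec(s["tool_rot"])*rollrot(0).inv()).as_rotvec()))
b=snapshot("top");crop(b,"t3",355,145,415,245,6)
import pickle;pickle.dump(b,open("p3.pkl","wb"))
```

```text
t9.97 p [0.3672 0.2428 0.0748] F [1.5 1.3 0.9] M [ 0.36 -0.38  0.26] w0.610
t10.22 p [0.3671 0.2428 0.0748] F [1.3 1.8 1.6] M [ 0.5  -0.31  0.26] w0.607
t10.47 p [0.367  0.2428 0.0748] F [0.6 2.1 1.3] M [ 0.57 -0.22  0.17] w0.610
t10.72 p [0.3671 0.2428 0.0748] F [-0.1  0.6  0.2] M [ 0.56 -0.15  0.12] w0.608
t10.92 p [0.3671 0.2428 0.0749] F [-0.4  1.5 -2. ] M [0.92 0.04 0.2 ] w0.611
[-3.94951474e+01 -3.39575928e+00 -2.36790105e-02]
```

View pics/t3.png

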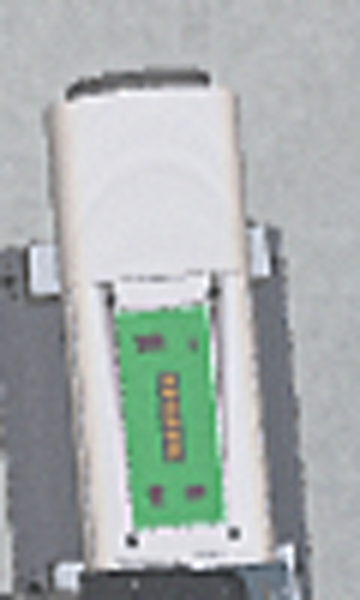

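```bash
cat >> meas.py <<'E'
from scipy.optimize import brentq
def onflat(A,s,u,v,ph,h=.02):
    n=np.cos(ph)*np.array([0,0,1])+np.sin(ph)*A.lat; t=np.cos(ph)*A.lat-np.sin(ph)*np.array([0,0,1])
    o,e=ray(s,u,v);k=(h-(o-A.p)@n)/(e@n);q=o+k*e-A.p;return q@A.d,q@t
def dots(s,D):
    g=cv2.cvtColor(s["img"],cv2.COLOR_RGB2GRAY).astype(float);out=[]
    for u,v in D:
        i0,j0=int(round(u)),int(round(v));w=g[j0-2:j0+3,i0-2:i0+3];w=np.clip(190-w,0,None)
        Y,X=np.mgrid[j0-2:j0+3,i0-2:i0+3];out.append(((w*X).sum()/w.sum(),(w*Y).sum()/w.sum()))
    return out
def phi(A,s,D,h=.02):
    p=brentq(lambda ph:np.mean([onflat(A,s,*x,ph,h)[1] for x in D]),-.8,1.4);return np.degrees(p),[np.round(onflat(A,s,*x,p,h),4).tolist() for x in D]
def green(s,rows,c0,c1):
    h=cv2.cvtColor(s["img"],cv2.COLOR_RGB2HSV);m=cv2.inRange(h,(45,80,40),(85,255,255));L=[];Q=[]
    for r in rows:
        i=np.nonzero(m[r,c0:c1])[0]
        if len(i):L.append((i[0]+c0,r));Q.append((i[-1]+c0,r))
    return fitl(L)[0],fitl(Q)[0]
E
python3 - <<'E'
from meas import *
import pickle
b=pickle.load(open("p3.pkl","rb"));a0,b0=pickle.load(open("p0.pkl","rb"))
(kl,_,_),(kr,_,_)=axis(b0,list(range(162,184))+list(range(248,262)),362.5,394)
A=mkaxis(kl,kr,b0);pickle.dump(A.__dict__,open("A.pkl","wb"))
g=cv2.cvtColor(b["img"],cv2.COLOR_RGB2GRAY).astype(int)
for r in(193,194,195,205,215,225,234,235): print(r,g[r,364:404].tolist())
D=[(355+u/6-.5,145+v/6-.5) for u,v in((110,300),(213,293),(132,541),(234,533))]
print(phi(A,b,D)); D=dots(b,D);print(D);print(phi(A,b,D))
gl,gr=green(b,range(199,230),370,400)
for r in(205,225): print([ (np.round((onz(b,np.polyval(k,r)+o,r,.086)-A.p)@A.lat,4)) for k,o in((gl,-.5),(gr,.5))])
E
```

```text
193 [198, 144, 146, 207, 216, 225, 236, 202, 159, 127, 228, 227, 224, 223, 225, 223, 225, 224, 222, 224, 223, 224, 224, 225, 233, 180, 53, 97, 208, 230, 222, 202, 152, 112, 115, 114, 113, 115, 145, 183]
194 [73, 133, 171, 200, 213, 226, 232, 208, 161, 64, 183, 231, 223, 224, 222, 224, 225, 224, 226, 223, 225, 222, 223, 222, 228, 153, 81, 134, 204, 232, 224, 205, 180, 114, 114, 111, 118, 110, 127, 185]
195 [99, 122, 165, 189, 211, 224, 229, 217, 147, 53, 192, 224, 226, 223, 223, 225, 227, 226, 223, 225, 224, 198, 199, 161, 162, 212, 142, 158, 203, 229, 222, 207, 197, 119, 109, 113, 117, 114, 142, 195]
205 [119, 115, 138, 145, 204, 212, 223, 225, 229, 194, 124, 149, 149, 151, 149, 145, 150, 150, 149, 146, 148, 150, 150, 145, 147, 139, 233, 141, 193, 229, 226, 221, 207, 177, 114, 112, 115, 117, 115, 139]
215 [117, 120, 108, 150, 163, 204, 215, 222, 221, 223, 218, 185, 143, 146, 151, 149, 150, 134, 118, 171, 145, 137, 149, 149, 147, 145, 137, 212, 180, 227, 227, 225, 221, 217, 135, 111, 111, 110, 114, 113]
225 [116, 119, 116, 106, 152, 150, 200, 216, 221, 219, 222, 234, 167, 146, 151, 14
[... 398 characters left out ...]
, 230, 225, 222, 223, 220, 222, 222, 222, 223, 221, 221, 223, 222, 225, 226, 228, 236, 233, 227, 225, 222, 202, 146, 114, 128, 153]
(np.float64(-0.5613139906822533), [[0.0409, -0.0149], [0.0405, 0.0145], [-0.0283, -0.0144], [-0.0283, 0.0147]])
[(np.float64(372.7289073305671), np.float64(193.95020746887965)), (np.float64(390.1878238341969), np.float64(193.1178756476684)), (np.float64(376.50943396226415), np.float64(234.57142857142858)), (np.float64(393.50666666666666), np.float64(233.46333333333334))]
(np.float64(-0.3632246712727133), [[0.0418, -0.0151], [0.0409, 0.0148], [-0.0281, -0.0144], [-0.0285, 0.0146]])
[np.float64(-0.0128), np.float64(0.0131)]
[np.float64(-0.0129), np.float64(0.013)]
```

Run:
```python
from meas import *
import pickle
p=C-d*.078+[0,-.00125,0];o=rollrot(-39.8)
command_gripper(1.0);S()
ctrl.movel(p-o.apply([0,0,.10]),.15);S()
# over plate, high
ctrl.movep([.4633,.4455,.13],down(np.radians(98)));S()
b=snapshot("top");a=snapshot("scene");crop(b,"t4",355,145,415,245,6);save(a,"s4");pickle.dump((a,b),open("p4.pkl","wb"))
A=Ax();A.__dict__=pickle.load(open("A.pkl","rb"))
D=dots(b,[(355+u/6-.5,145+v/6-.5) for u,v in((110,300),(213,293),(132,541),(234,533))]);print(D,phi(A,b,D))
gl,gr=green(b,range(199,230),370,400)
for r in(205,225): print([ (np.round((onz(b,np.polyval(k,r)+o,r,.086)-A.p)@A.lat,4)) for k,o in((gl,-.5),(gr,.5))])
```

```text
t11.68 p [0.3673 0.243  0.075 ] F [-0.5  0.2 -0.6] M [ 0.49 -0.1  -0.04] w0.995
t12.49 p [0.3614 0.3061 0.1513] F [ 0.8  0.2 -0.7] M [ 0.5  -0.07 -0.  ] w1.000
t13.57 p [0.4626 0.4447 0.1291] F [ 0.4 -0.1 -0.5] M [ 0.03 -0.1  -0.01] w0.999
[(np.float64(372.70241286863273), np.float64(194.01340482573727)), (np.float64(390.175), np.float64(193.11973684210525)), (np.float64(376.44108761329306), np.float64(234.58308157099697)), (np.float64(393.4967105263158), np.float64(233.42105263157896))] (np.float64(-0.5119946433715776), [[0.0417, -0.0151], [0.0409, 0.0149], [-0.0281, -0.0145], [-0.0284, 0.0147]])
[np.float64(-0.0129), np.float64(0.0131)]
[np.float64(-0.0129), np.float64(0.013)]
```

View pics/t4.png

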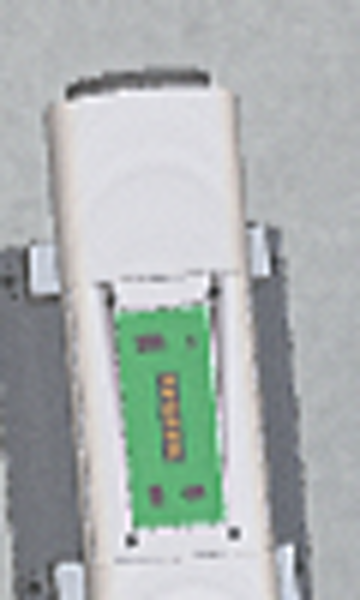

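View pics/s4.png

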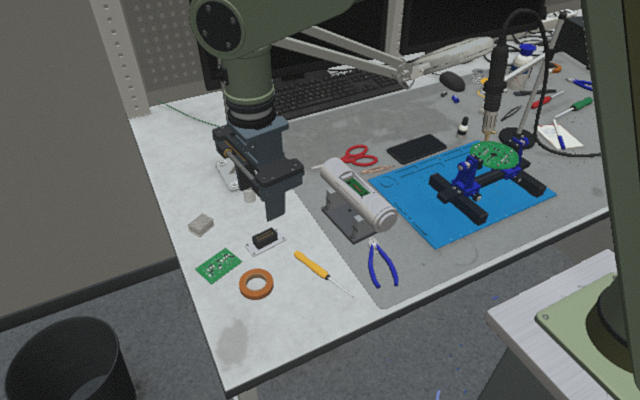

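The housing is released and upright: dots at about (373,194), (390,193), (376,235) and (393,233), giving -0.5 deg. The gripper is above the plate. Next is the pick.

Run:
```python
from meas import *
import pickle
o=down(np.radians(98))
ctrl.movep([.4637,.4449,.06],o);S()
ctrl.movel([.4637,.4449,.0245],.1);S()
command_gripper(0.15,force=15);S();ctrl.dwell(.2);S()
a=snapshot("scene");crop(a,"s5",220,150,320,280,4.5)
ctrl.movel([.4637,.4449,.12],.15);S()
a=snapshot("scene");b=snapshot("top");crop(a,"s6",190,90,360,250,4.5);crop(b,"t6",200,130,420,290,3.5)
```

```text
t14.05 p [0.4629 0.4447 0.0593] F [-0.2  0.3  1.8] M [ 0.02 -0.08  0.03] w0.998
t14.56 p [0.4642 0.4454 0.0254] F [-0.7  0.3  0.6] M [-0.02 -0.07  0.08] w1.003
t15.62 p [0.4637 0.4449 0.0245] F [ 0.4 -0.4 -0.4] M [ 0.01 -0.06 -0.01] w0.236
t15.82 p [0.4636 0.4449 0.0245] F [-0.4  0.1 -0.5] M [ 0.01 -0.04  0.01] w0.240
t16.65 p [0.4631 0.4444 0.1191] F [ 0.5  0.1 -0.8] M [-0.08 -0.13  0.01] w0.242
```

View pics/s5.png

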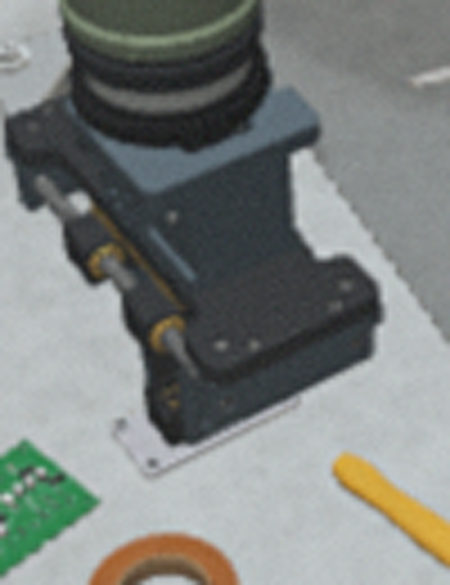

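View pics/s6.png

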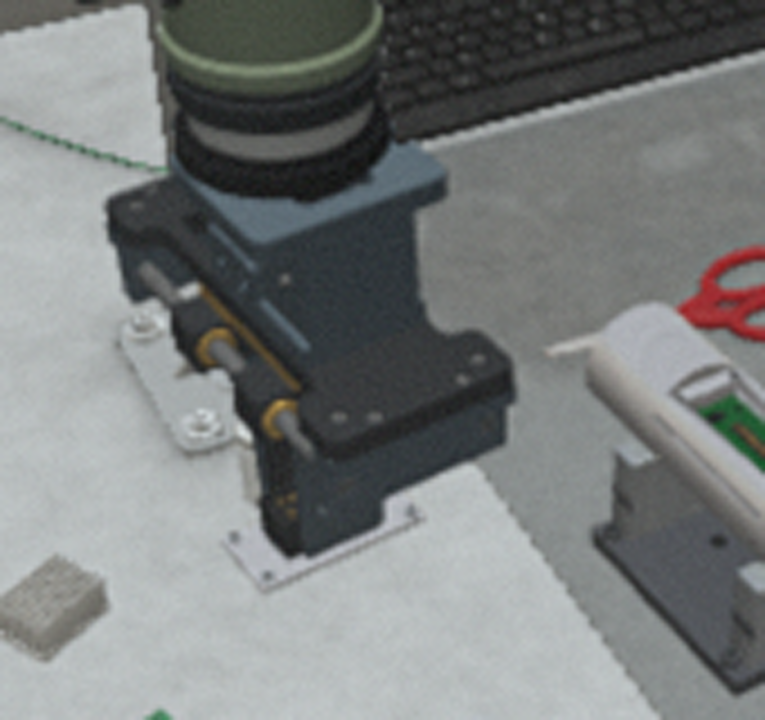

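View pics/t6.png

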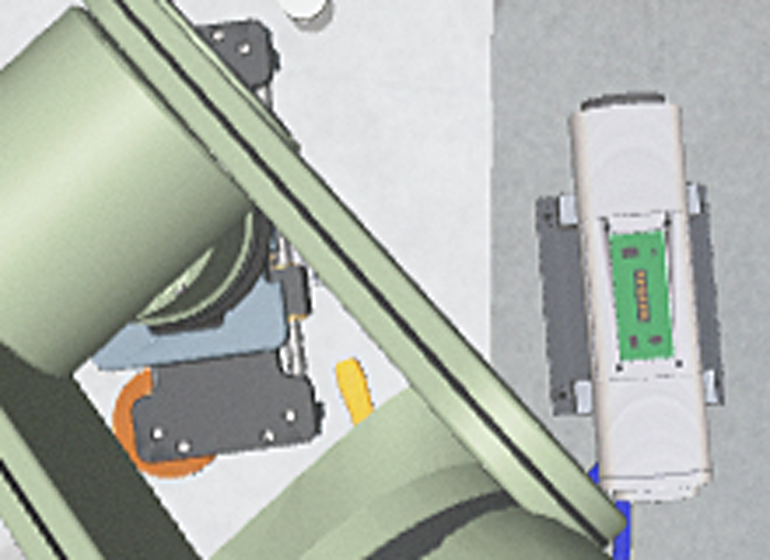

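Run:
```python
from meas import *
import pickle
a4,b4=pickle.load(open("p4.pkl","rb"))
a=snapshot("scene");s=S()
tz=s["ee_pos"][2]-.0145
print("tool R",np.round(R.from_rotvec(s["tool_rot"]).as_matrix(),3).tolist())
l,bt,r=[onz(a,190+u/4.5-.4,90+v/4.5-.4,tz) for u,v in((225,543),(264,588),(422,517))]
print(l,bt,r,np.linalg.norm(l-bt),np.linalg.norm(r-bt)); c=(l+r)/2
L=(r-bt)/np.linalg.norm(r-bt);q=c-np.array(s["ee_pos"]);print("centre-tool along long",q@L,"across",q@np.array([-L[1],L[0],0]),"yaw",np.degrees(np.arctan2(L[1],L[0]))%180)
crop(a4,"s4h",310,150,410,245,7.5)
```

```text
t16.80 p [0.4631 0.4443 0.1185] F [-0.9 -0.1 -0.8] M [-0.01 -0.11 -0.01] w0.242
tool R [[-0.139, 0.99, -0.002], [0.99, 0.139, -0.002], [-0.002, -0.002, -1.0]]
[0.47105535 0.48395514 0.10399811] [0.43970547 0.47898199 0.10399811] [0.44918314 0.40657095 0.10399811] 0.03174187683171078 0.07302866204331192
centre-tool along long -0.0013259669296633485 across -0.002823757712864213 yaw 97.4568880712093
```

View pics/s4h.png

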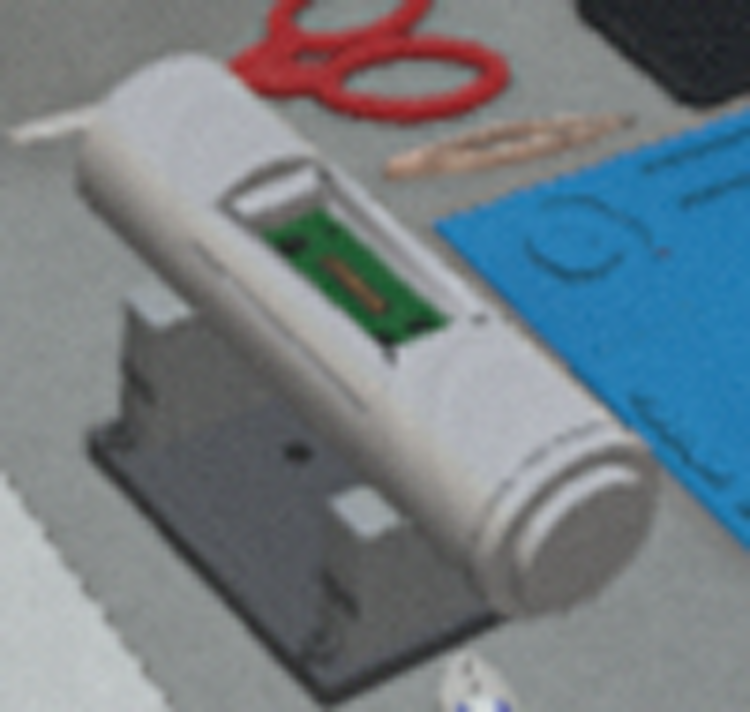

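Run:
```python
from meas import *
import pickle
a4,b4=pickle.load(open("p4.pkl","rb"))
A=Ax();A.__dict__=pickle.load(open("A.pkl","rb"))
for u,v in((480,318),(391,354),(326,177)):
    q=onz(a4,310+u/7.5-.43,150+v/7.5-.43,.095);print(q,(q-A.p)@A.d,(q-A.p)@A.lat)
D=dots(b4,[(355+u/6-.5,145+v/6-.5) for u,v in((110,300),(213,293),(132,541),(234,533))])
P=[onz(b4,*x,.095) for x in D];print(np.mean(P,0),np.degrees(np.arctan2(*(P[0]+P[1]-P[2]-P[3])[1::-1])))
f=np.mean(P,0); print("target IK",planner.solve_ik([f[0],f[1]-.00125,.14],down(yaw+np.pi)))
```

```text
[0.41182068 0.23239963 0.095     ] -0.029640338329886814 0.015722110489889814
[0.41031337 0.26030135 0.095     ] -0.02874388809975597 -0.012205908044608813
[0.47986712 0.23794999 0.095     ] 0.0386313436863528 0.016040947437704473
[0.44647606 0.25134699 0.095     ] 5.109763117616309
target IK [ 4.88134610e-01  2.93464844e-01  1.83521936e+00 -4.44089210e-16
  1.01290845e+00 -1.16923005e+00]
```

Run:
```python
from meas import *
import pickle
o=down(np.radians(5.0)+np.pi)
ctrl.movel([.4637,.4449,.165],.15)
ctrl.movep([.4454,.2497,.165],o);S()
ctrl.movel([.4454,.2497,.127],.1);ctrl.dwell(.3);s=S()
print(np.round(R.from_rotvec(s["tool_rot"]).as_matrix(),3).tolist())
a=snapshot("scene");b=snapshot("top");crop(a,"s7",300,100,430,240,5);crop(b,"t7",340,140,430,290,4)
```

```text
t18.82 p [0.4454 0.2499 0.1647] F [-1.2 -0.3 -0.3] M [ 0.11 -0.14 -0.02] w0.239
t19.65 p [0.4457 0.2499 0.1275] F [-0.4 -0.   0.2] M [ 0.13 -0.11  0.01] w0.240
[[-0.996, -0.087, 0.001], [-0.087, 0.996, 0.001], [-0.001, 0.0, -1.0]]
```

View pics/s7.png

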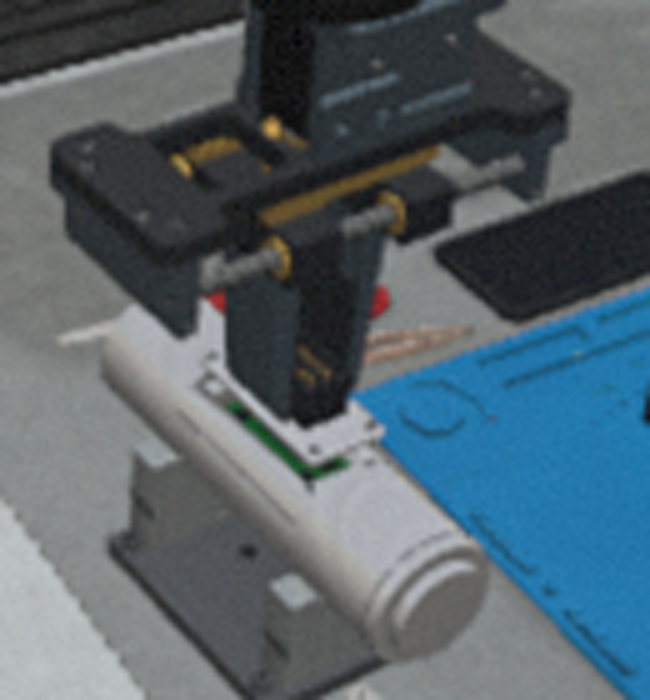

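View pics/t7.png

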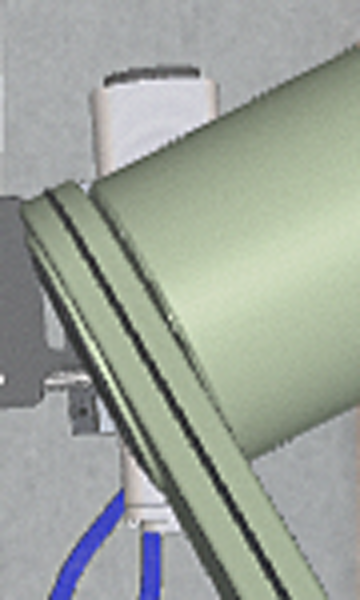

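Run:
```python
from meas import *
for z in(.122,.1195,.118,.1165,.115,.1138):
    ctrl.movel([.4454,.2497,z],.06);s=S()
    if abs(s["ft_force"][2])>6 or np.hypot(*s["ft_force"][:2])>6: print("contact");break
ctrl.dwell(.1);S();a=snapshot("scene");crop(a,"s8",300,100,430,240,5)
```

```text
t20.00 p [0.4451 0.2495 0.1215] F [ 0.1  0.6 -0.6] M [ 0.14 -0.14 -0.01] w0.241
t20.25 p [0.4453 0.2497 0.1193] F [0.5 0.3 0.4] M [ 0.13 -0.14 -0.01] w0.243
t20.50 p [0.4454 0.2497 0.1179] F [-0.4 -0.3 -0. ] M [ 0.17 -0.11  0.02] w0.239
t20.75 p [0.4453 0.2497 0.1164] F [-0.6 -0.5 -0.2] M [ 0.11 -0.05  0.02] w0.238
t21.00 p [0.4453 0.2496 0.1149] F [-0.4  0.3 -0.1] M [ 0.11 -0.16  0.01] w0.241
t21.25 p [0.4453 0.2497 0.1137] F [ 0.  -0.1 -0.7] M [ 0.09 -0.17  0.04] w0.237
t21.35 p [0.4454 0.2497 0.1138] F [ 0.9  0.1 -1.2] M [ 0.14 -0.15  0.03] w0.239
```

View pics/s8.png

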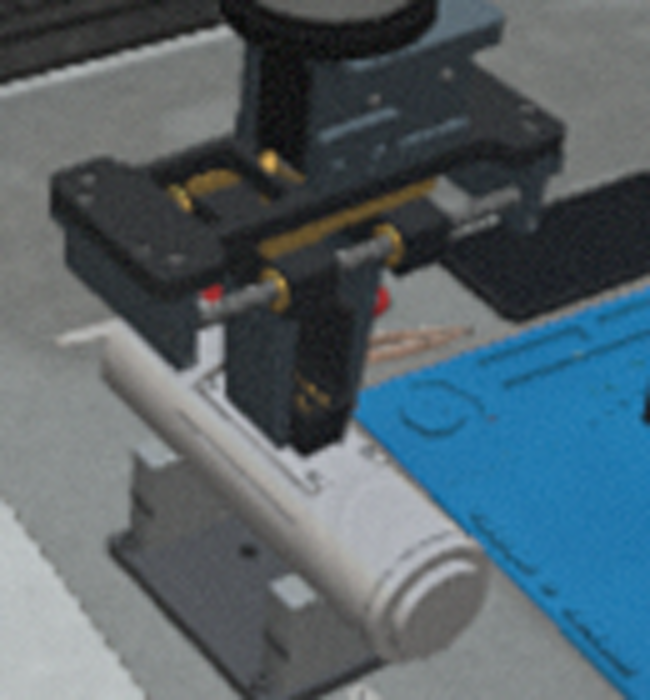

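It went in free of contact. Next I'll press lightly until it seats, release, retract and look.

Run:
```python
from meas import *
import pickle
for z in(.1133,.1128,.1123,.1118,.1113):
    ctrl.movel([.4454,.2497,z],.05);s=S()
    if s["ft_force"][2]>3.5: print("contact");break
command_gripper(0.5);S()
ctrl.movel([.4454,.2497,.19],.15);S()
q=list(telemetry.sense()["joint_pos"]);q[0]=-.05;q[1]=-.2;q[2]=1.82;q[4]=1.52
ctrl.goto_joints(q);S()
a=snapshot("scene");b=snapshot("top");crop(a,"s9",310,140,410,245,7);crop(b,"t9",355,145,415,285,5);save(a,"s9f");pickle.dump((a,b),open("p9.pkl","wb"))
```

```text
t21.65 p [0.4455 0.2498 0.1134] F [-0.6  0.7  0.8] M [ 0.12 -0.17  0.05] w0.242
t21.90 p [0.4455 0.2498 0.1134] F [-1.1  0.4  5.3] M [-0.08  0.11 -0.05] w0.241
contact
t22.46 p [0.4454 0.2497 0.1127] F [-0.3  0.7 -0.1] M [ 0.07 -0.14 -0.01] w0.501
t23.12 p [0.4449 0.2494 0.1894] F [-0.6  0.1 -0.4] M [ 0.08 -0.15 -0.05] w0.504
t24.38 p [ 0.2988 -0.0031  0.3493] F [ 0.8 -0.9 -0.5] M [ 0.06 -0.16 -0.02] w0.502
```

View pics/s9.png

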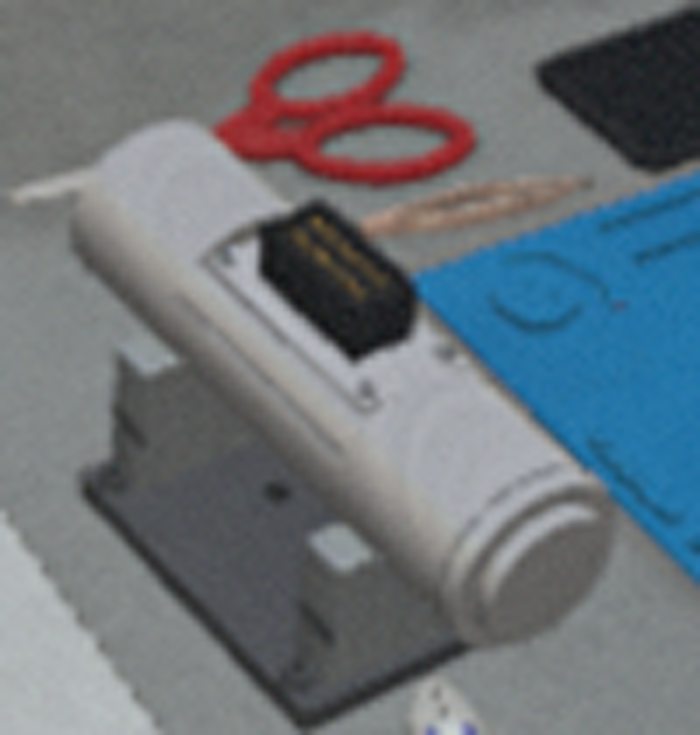

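View pics/t9.png

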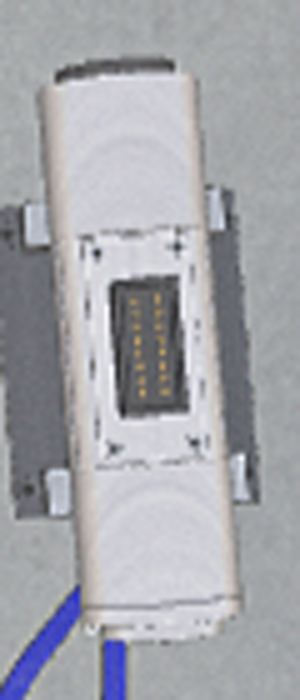

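Run:
```python
from meas import *
import pickle
a,b=pickle.load(open("p9.pkl","rb"));A=Ax();A.__dict__=pickle.load(open("A.pkl","rb"))
D=[(355+u/5-.4,145+v/5-.4) for u,v in((97,252),(178,245),(113,447),(195,440))]
print(phi(A,b,dots(b,D),.024))
# connector top: dark blob centre
g=cv2.cvtColor(b["img"],cv2.COLOR_RGB2GRAY);m=(g<125).astype(np.uint8);m[:198]=0;m[232:]=0;m[:,:374]=0;m[:,394:]=0
m=cv2.morphologyEx(m,cv2.MORPH_CLOSE,np.ones((3,3)));c=max(cv2.findContours(m,0,2)[0],key=cv2.contourArea);r=cv2.minAreaRect(c);print(r)
q=onz(b,*r[0],.117)-A.p;print(q@A.d,q@A.lat)
a8=[(265,235),(357,298),(415,265),(322,203)]
# connector top corners in scene
P=[onz(a,310+u/7-.43,140+v/7-.43,.119) for u,v in((262,243),(357,325),(414,285),(322,205))]
for x in P: y=x-A.p;print(round(y@A.d,4),round(y@A.lat,4))
S()
```

```text
(np.float64(0.8178265487086753), [[0.0394, -0.0141], [0.0392, 0.0133], [-0.0278, -0.0138], [-0.0279, 0.0146]])
((384.25006103515625, 213.75003051757812), (27.432331085205078, 13.942503929138184), 84.80557250976562)
0.005841842583949326 -0.0003116845720512
0.0185 -0.0148
-0.0237 -0.0134
-0.0184 0.0099
0.0235 0.0094
t24.48 p [ 0.2989 -0.003   0.3492] F [-0.5 -0.3  0.6] M [ 0.12 -0.16  0.05] w0.506
```

View pics/s9f.png

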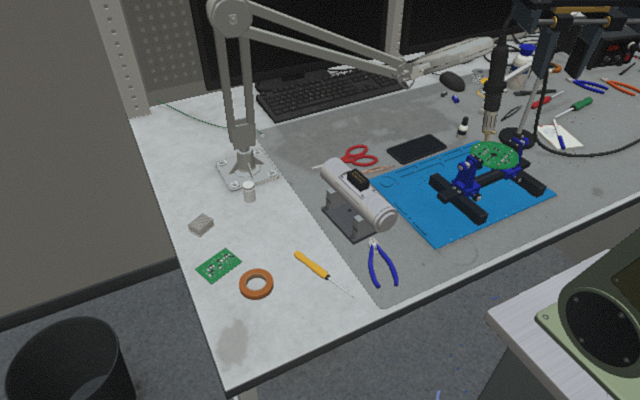

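Run:
```python
from h import *
job.close_job();print("done")
```

```text
the job is handed in; nothing more can be done
done
```

The housing's flat now faces straight up, to within about 1°. The connector plate is seated in the pocket, connector on top. I handed the job in at about 24.5 s of the 54 s allowed.

**Rolling:** I gripped the near end of the housing and centred the grip by nulling the side force. I then rolled the housing in its V-rests in two stages, about 59° in all. After the first stage my angle estimate was wrong: I had taken a dark line on the round surface for the edge of the flat. The screw dots and the green board showed about 20° still to go, so I rolled that as well.

**Fitting:** I picked up the plate by its connector and lowered it into the pocket without touching the sides. The flange met the flat at about the expected height (TCP 113.4 mm against an expected 113.5 mm), with about 5 N of contact. I then let go and backed off.

**Last checks:**
- **Flat angle:** it read −0.5° after I released the housing. The plate's screw dots read +0.8° after fitting.
- **Plate position:** the connector is centred on the housing axis to about 0.3 mm in the top view, and the flange looks flat in both views.
- **Cameras:** the scene camera put the pocket about 1.5–2 mm to the robot's right of where the top camera had it. The side force agreed with the scene camera, so I used that correction.
- **Forces and contact:** the largest wrist force I read was about 7 N. The robot was touching nothing when I handed the job in.

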